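# Repack the run-out inspection kit into its nest caddy

## Task

The run-out check is finished: set its kit back into the blue caddy without dropping anything - the large V-block, the gauge block, the stand loupe and the dial indicator, each upright in the grey nest cut to its shape, the dial face up with its stem lying in the notch at the front of its nest. The bored block without a V and the small V-block belong to another set: leave them where they are.

Things in the scene. Friction and masses are not known exactly. Their poses are not given: they have to be found in the camera images.
- v_block: the large steel V-block, loose: 45 (x) x 44 (y) x 36 mm high, V groove upward and running along its x; flat vertical outer faces; 0.42 kg. Origin: centre of its underside, z up. Either quarter-turn fits the square recess
- gauge_block: steel gauge block, loose, standing on its narrow face: 9 (x) x 35 (y) x 30 mm high, a thin upright slab; 0.11 kg. Origin: centre of its underside, z up
- loupe: black stand loupe (magnifier), loose: a short round black cup 35 mm in diameter, 34 mm high, standing upright; 0.05 kg. Origin: centre of its underside, z up
- dial_indicator: white dial indicator, loose, face up: round case 58 mm across, 21 mm high, its centre 16 mm to +x of the origin, its side vertical from 4 to 16 mm up and bevelled above; stem (8 mm thick, axis 10 mm up) and plunger run along -x to -52 mm; a 6 mm crown sticks out opposite to +52 mm; 0.15 kg. Origin: middle of its 104 mm length, on the underside, z up
- bored_block: look-alike that stays where it is: plain steel block 45 x 44 x 36 mm with an 18 mm vertical hole through its middle and no V; loose. Origin: centre of its underside
- small_v: look-alike that stays where it is: smaller steel V-block 31 x 31 x 25 mm high; loose. Origin: centre of its underside
- nest_square: fixed grey nest module 84 x 84 x 15 mm with a square recess 55 x 55 mm, 9 mm deep. Origin: centre of its underside, 4 mm above the work surface; recess floor 6 mm above the origin. x to the back of the caddy (away from the robot), z up. The four modules stand in a row along the caddy's y, 85 mm apart, in any order, in a blue tray 98 x 350 mm with a 14 mm rim
- nest_slot: fixed grey nest module, same size and axes, with a slot 18 (x) x 44 (y) mm, 9 mm deep, for the gauge block. Origin: centre of its underside, below the slot's middle; slot floor 6 mm above the origin
- nest_round: fixed grey nest module, same size and axes, with a round recess 45 mm in diameter, 9 mm deep, for the loupe. Origin: centre of its underside, below the recess's middle; recess floor 6 mm above the origin
- nest_dial: fixed grey nest module, same size and axes, with a round pocket 68 mm in diameter, 8 mm deep, for the dial's round case; notches 19 mm wide in its front (-x, for the stem) and back wall (+x, for the crown). Origin: centre of its underside, below the pocket's middle; pocket floor 7 mm above it. Seated, the indicator's origin lies 16 mm to -x of it, x axes parallel
Mind the look-alikes: they are no part of the job. There is more than one size of the gauge_block; the job needs the smaller.

How it is judged:
At the end, for the whole second after the job is handed in: Large V-block, gauge block and loupe upright (7 deg) on the floor of their own recess (3 mm), within 10 mm of its middle; dial face up on its pocket's floor, stem to the front, within 10 mm and 17 deg of its seat; all at rest; bored block and small V-block moved under 20 mm (horizontal distance between v_block and nest_square below 0.01 m and z of v_block in the frame of nest_square below 0.009 m and angle between each of v_block, gauge_block, loupe, dial_indicator's own z axis and vertical below 0.12 rad and horizontal distance between gauge_block and nest_slot below 0.01 m and z of gauge_block in the frame of nest_slot below 0.009 m and horizontal distance between loupe and nest_round below 0.01 m and z of loupe in the frame of nest_round below 0.009 m and x of dial_indicator in the frame of nest_dial between -0.026 and -0.006 m and y of dial_indicator in the frame of nest_dial between -0.01 and 0.01 m and angle between the x axis of dial_indicator and the x axis of nest_dial, either way round below 0.3 rad and z of dial_indicator in the frame of nest_dial below 0.01 m and distance of each of bored_block, small_v from where it was at the start of the episode below 0.02 m and linear speed of each of v_block, gauge_block, loupe, dial_indicator below 0.02 m/s); the robot touches nothing.
It fails at once if the bored block was moved by more than 20 mm (distance of bored_block from where it was at the start of the episode above 0.02 m).
It fails at once if the small V-block was moved by more than 20 mm (distance of small_v from where it was at the start of the episode above 0.02 m).
It fails at once if a kit tool was dropped or thrown (faster than 0.8 m/s with no finger on it) ((linear speed of v_block above 0.8 m/s and contact force between the fingers and v_block below 0.1 N) or (linear speed of gauge_block above 0.8 m/s and contact force between the fingers and gauge_block below 0.1 N) or (linear speed of loupe above 0.8 m/s and contact force between the fingers and loupe below 0.1 N) or (linear speed of dial_indicator above 0.8 m/s and contact force between the fingers and dial_indicator below 0.1 N)).
It also fails if it takes over 102 s, if anything falls off the work surface, if the arm or the gripper's body presses on something with over 40 N, if the wrist force passes 120 N, or if a joint passes its speed limit or range.

## Robot

A 6-joint arm with a two-finger parallel gripper is mounted at the origin on a cart in front of the work surface, level with it; the furniture and walls round the work are solid. World frame = base frame: x ahead of the robot, y to its left, z up, the work surface at z = 0. Lengths are in m, angles in rad, forces in N, time in s.
With the tool pointing down it reaches from about 0.275 to 1 m from the base axis. Payload 8.4 kg.
Tool frame: the origin (TCP) lies at the very end of the fingers, on their centre line; the grasp point (between the pads) lies 19 mm behind it; z points along the fingers, y is the line along which they close (so a half turn about z gives the same grasp; the last joint's range is limited). The gripper opens to 85 mm and grips with 20 to 120 N. Pads are 22 mm wide; open, the fingers measure 114 mm over their backs; the gripper's body (76 mm by 85 mm) begins 54 mm behind the grasp point. The pads swing forward as they close: fully open they stand 13 mm farther back than shut.
Start: joints at [1.111, 0.353, 1.633, -0, 1.155, -0.002], TCP at [0.276, 0.561, 0.231] pointing down, gripper open.
Joint ranges: [-2.63, 2.63], [-0.92, 2.1], [0.06, 2.66], [-1.3, 4.44], [0, 2.69], [-3.02, 3.02]. Speed limits (rad/s): [2.22, 2.22, 2.79, 3.14, 3.14, 3.14].

## Interface

Orientations are given as a unit quaternion [x, y, z, w].
In Python, from rig import robot, cams, workorder gives the robot as it stands.
- The arm moves only by the shell command python3 -m inch 'ROWS' [FORCE]. ROWS is JSON, one flat list of numbers, 5 for each row, row after row: the shift along the tool's x, y, z in mm, then the turn about the tool's z in degrees, then the closure, from -1 (fully open) to 1 (shut). In form: [x, y, z, turn, grip, x, y, z, turn, grip, ...]. A call has 1 to 10 rows; each row is the pose to reach, as a shift and turn from the pose commanded when the call began, along the tool's axes at that moment; what a row does not reach only later rows make up. A row lasts 1/8 s, in which the tool goes at most 62.5 mm and 10.7 degrees, less where a joint would pass 70% of its speed; a pose out of reach is approached as far as the arm can. A call with a gripper value outside its range is refused whole. The fingers move at their own pace and stop on an object; FORCE is the grip in N (left out, the last holds). Time passes only in rows, so rows that repeat a pose let the fingers close. It gives the time, the measured TCP pose, the force, the opening and the grip force at its end, in the units of the state.
- robot.sense(): the state, without advancing time (a new reading comes with each control period).
- cams.snapshot(name): name is "scene" or "top" or "wrist"; returns a dict with "frame" (400x640x3 uint8, red, green, blue), "fx", "fy", "cx", "cy" (pixels), "cam_to_world" (4x4, takes a point from camera to world coordinates). Camera axes: x right, y down, z forward; pixel columns grow to the right and rows downward; lengths in m; the calibration is good to about 2 mm. The wrist camera is an equidistant fisheye: a pixel r from the principal point sees the ray r / f radians off the axis. A picture is of the moment at which its call begins. There is no depth.
- workorder.hand_in(): hands the job in; it is judged then, once.
The state is a dict: "time_s": time; "qpos": joint angles; "joint_vel": joint speeds; "tau": joint torques, N m; "ee_pos": TCP position; "tool_rot": TCP orientation; "ft_force": force on the tool from outside, world axes, zero at the start; "wrist_torque": the same for the moment, N m; "grip_width": opening from 0.0 (shut) to 1.0 (fully open); "grip_force": force on a finger pad.
Only numpy, scipy, OpenCV 4.12 (cv2) and the standard library are available. Lean on these libraries where they do the work, as an engineer would, in place of code of your own. Each camera call takes 0.05 s, during which the arm holds its last target. There are 200 camera calls.

## Working session

There is one attempt and no reset: what is moved stays moved. The work goes in short steps, Python scripts to look and compute and a shell command to move; the robot and the scene stay as the last step left them, time stands still between calls to the robot, and variables do not carry over. Pictures are saved under pics/ and viewed, at most 14 in all, crops included, and the job is handed in when it is done.

```bash
ls; mkdir -p pics; python3 - <<'E'
from rig import robot,cams
import cv2
for n in("top","scene"):
    s=cams.snapshot(n);cv2.imwrite(f"pics/{n}0.png",s["frame"][:,:,::-1]);print(n,s["fx"],s["cx"],s["cy"],s["cam_to_world"])
print(robot.sense())
E
```

```text
pics
top 413.5574620845392 319.6783918215566 201.73799362020975 [[-0.02612282 -0.98761043  0.154736    0.36216824]
 [-0.99901999  0.03132402  0.03127078 -0.01485959]
 [-0.0357303  -0.15376747 -0.98746084  1.07345623]
 [ 0.          0.          0.          1.        ]]
scene 423.24469034226206 321.1289767995082 198.00981769772778 [[-0.74107458 -0.28283398  0.6089445  -0.14418632]
 [-0.67102826  0.34307485 -0.65728283  0.73219951]
 [-0.02301163 -0.89571457 -0.44403364  0.5140996 ]
 [ 0.          0.          0.          1.        ]]
{'time_s': 0.1, 'qpos': array([ 1.11061524e+00,  3.53599187e-01,  1.63405930e+00, -1.94336922e-05,
        1.15520448e+00, -2.40800431e-03]), 'joint_vel': array([-0.00109822, -0.00074779, -0.00161161,  0.00105349, -0.00045555,
       -0.00160446]), 'tau': array([-5.42073633e-05, -6.06361270e+01, -3.42818606e+01,  6.13006137e-05,
        4.08970169e-03,  2.02292216e-05]), 'ee_pos': array([0.27603871, 0.56025914, 0.23062428]), 'tool_rot': array([ 2.26889372e-01,  9.73920330e-01, -6.20280648e-04, -1.36951488e-04]), 'ft_force': array([-0.5229682 ,  0.48876072,  0.61155332]), 'wrist_torque': array([ 0.00948506, -0.01481158,  0.0256002 ]), 'grip_force': 0.0, 'grip_width': 0.9973930771112296}
```

View pics/top0.png

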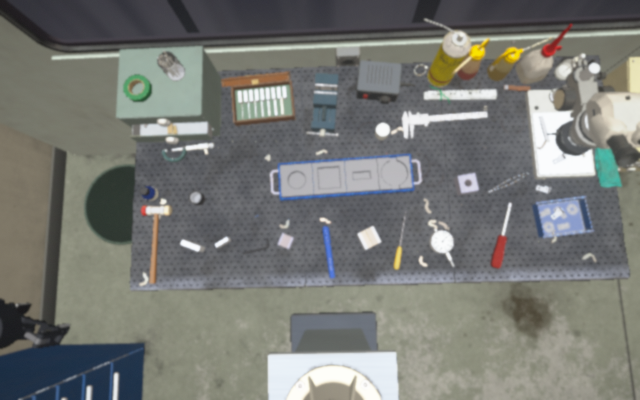

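View pics/scene0.png

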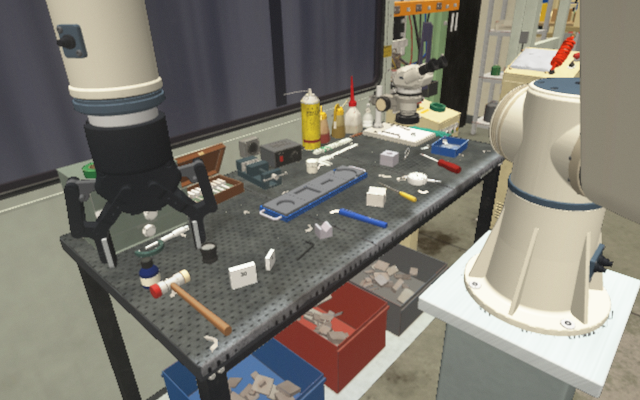

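Top view, possible confusions:
- **Large V-block:** (369,237) is probably it. (468,183) looks like the bored block and (286,241) like the small V.
- **Gauge block:** (222,242) looks smaller than (191,245).
- **Loupe:** the dark cup at (197,198).
- **Dial:** (442,242), with the stem pointing down-right.
- **Nests, left to right:** round (297,180), square (329,178), slot (361,175), dial (397,172).

I'll check these in one crop montage.

```bash
cat > h.py <<'E'
import numpy as np,cv2
from rig import robot,cams
from scipy.spatial.transform import Rotation as R
def ray(s,u,v,fish=False):
    a=np.array([(u-s["cx"])/s["fx"],(v-s["cy"])/s["fy"]])
    if fish:
        r=np.hypot(*a); d=np.array([*(a/max(r,1e-9)*np.sin(r)),np.cos(r)])
    else: d=np.array([*a,1.])
    T=np.array(s["cam_to_world"]); return T[:3,3],T[:3,:3]@d
def pt(s,u,v,z,fish=False):
    o,d=ray(s,u,v,fish); return o+d*(z-o[2])/d[2]
def rect(s,c,yaw,half,z,res,f0=True):
    "orthographic crop at plane height z: +x up, +y left, centred on c"
    n=int(2*half/res); i=np.arange(n)*res-half
    Y,X=np.meshgrid(-i,-i); P=np.stack([c[0]+X,c[1]+Y,np.full_like(X,z)],-1)
    T=np.array(s["cam_to_world"]); q=(P-T[:3,3])@T[:3,:3]
    r=np.hypot(q[...,0],q[...,1]); k=np.arctan2(r,q[...,2])/np.maximum(r,1e-9) if f0 else 1/q[...,2]
    return cv2.remap(s["frame"],(s["fx"]*q[...,0]*k+s["cx"]).astype(np.float32),(s["fy"]*q[...,1]*k+s["cy"]).astype(np.float32),cv2.INTER_LINEAR)[:,:,::-1].copy()
def tool(dx,dy,dz=0):
    "world shift -> tool mm"
    s=robot.sense(); return R.from_quat(s["tool_rot"]).inv().apply([dx,dy,dz])*1000
E
python3 - <<'E'
from h import *
s=cams.snapshot("top")
for n,u,v,z in [("v",369,237,.036),("bored",468,183,.036),("small",286,241,.025),("gA",191,245,.03),("gB",222,242,.03),("loupe",197,198,.034),("dial",442,241,.02),
 ("round",297,180,.019),("square",329,178,.019),("slot",361,175,.019),("ndial",397,172,.019),("tl",279,163,.018),("tr",412,156,.018)]:
    print(n,pt(s,u,v,z).round(3))
t=s["frame"][:,:,::-1];c=cams.snapshot("scene")["frame"][:,:,::-1]
f=lambda im,x0,y0,w,h:cv2.resize(im[y0:y0+h,x0:x0+w],(400,300),interpolation=2)
cv2.imwrite("pics/c1.png",np.vstack([np.hstack([f(t,170,180,140,105),f(t,350,165,140,105)]),np.hstack([f(c,200,210,160,120),f(c,340,130,120,90)])]))
s=cams.snapshot("wrist");cv2.imwrite("pics/w0.png",s["frame"][:,:,::-1]);print(s["fx"],s["cam_to_world"])
E
```

```text
v [ 0.432 -0.103  0.036]
bored [ 0.561 -0.358  0.036]
small [0.428 0.106 0.025]
gA [0.425 0.348 0.03 ]
gB [0.43  0.269 0.03 ]
loupe [0.545 0.334 0.034]
dial [ 0.418 -0.287  0.02 ]
round [0.587 0.076 0.019]
square [ 0.589 -0.007  0.019]
slot [ 0.594 -0.091  0.019]
ndial [ 0.599 -0.184  0.019]
tl [0.634 0.123 0.018]
tr [ 0.641 -0.225  0.018]
309.70691628693146 [[ 4.42126766e-01  8.47539658e-01  2.93599132e-01  2.00401851e-01]
 [ 8.96952563e-01 -4.17714820e-01 -1.44880743e-01  5.98655515e-01]
 [-1.51466410e-04  3.27400149e-01 -9.44885771e-01  3.71890921e-01]
 [ 0.00000000e+00  0.00000000e+00  0.00000000e+00  1.00000000e+00]]
```

View pics/c1.png

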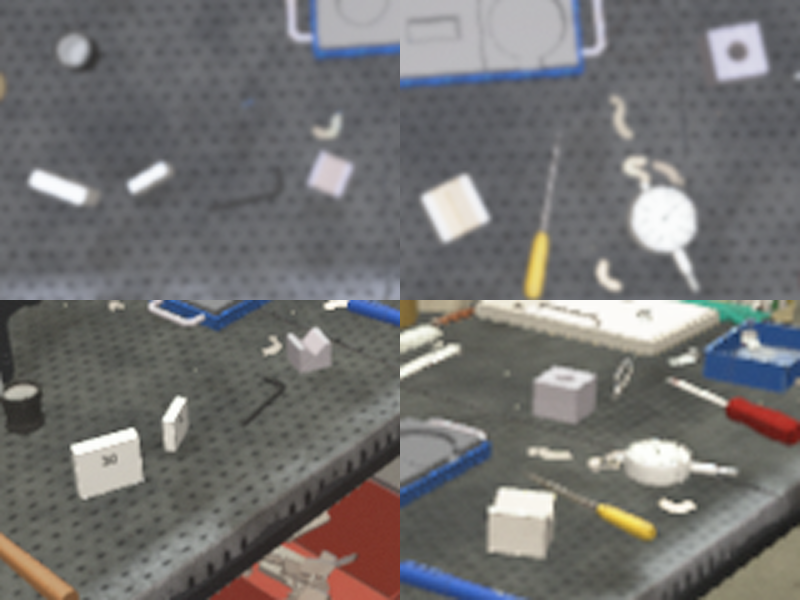

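View pics/w0.png

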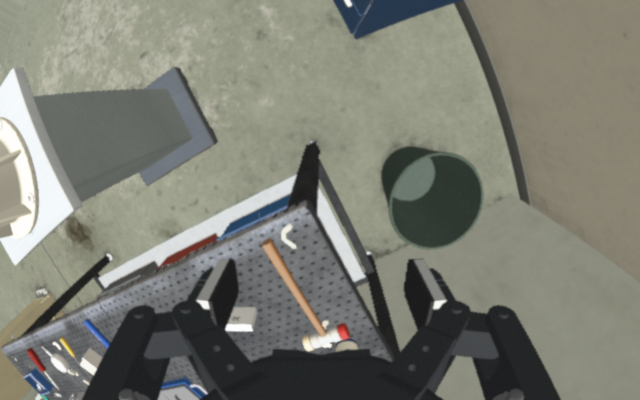

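Crops: the V bands are clear on (369,237), the hole on (468,183), and a V on the smaller block (286,241). (191,245) is the bigger "30" gauge, so the smaller one at (222,242) is mine. All positions are within reach. Now I'll move over the gauge/loupe area and square the tool (tool x = -world x, tool y = world y).

```bash
python3 -m inch '[-226,-178,0,-26.2,-1,-226,-178,0,-26.2,-1,-226,-178,0,-26.2,-1,-226,-178,0,-26.2,-1,-226,-178,0,-26.2,-1,-226,-178,0,-26.2,-1,-226,-178,0,-26.2,-1,-226,-178,0,-26.2,-1]' 40
python3 - <<'E'
from h import *
s=cams.snapshot("wrist");T=s["cam_to_world"];print(robot.sense()["ee_pos"],T)
im=rect(s,(.48,.30),0,.15,.03,.0005)
cv2.imwrite("pics/r1.png",im)
E
```

```text
time_s: 1.25
ee_pos: [0.3999, 0.302, 0.2313]
tool_rot: [-0.0, 1.0, 0.0, -0.0]
ft_force: [-0.9, 0.3, -0.1]
grip_width: 1.003
grip_force: 0.0
[0.3998798  0.30202719 0.23123867] [[-4.60008590e-04  9.44825336e-01  3.27574226e-01  3.15489459e-01]
 [ 9.99999627e-01  1.95129627e-04  8.41473415e-04  3.02763732e-01]
 [ 7.31125965e-04  3.27574491e-01 -9.44825073e-01  3.72312525e-01]
 [ 0.00000000e+00  0.00000000e+00  0.00000000e+00  1.00000000e+00]]
```

View pics/r1.png

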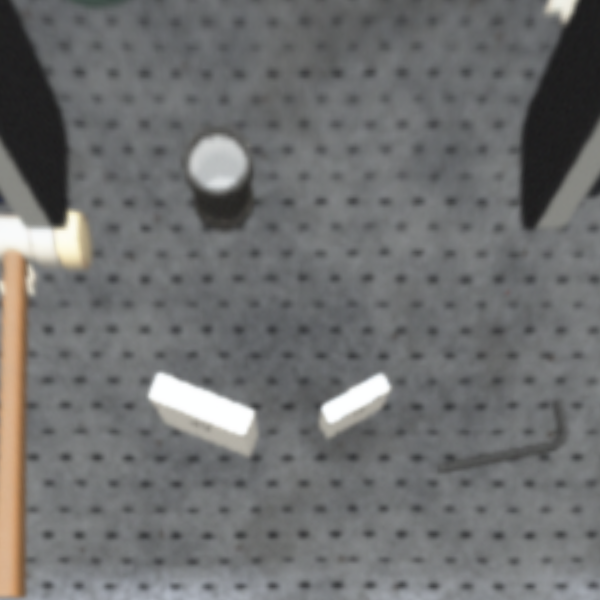

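The rectified view (z=30 mm) shows:
- **Small gauge top:** centre at (355,399) → (0.4305, 0.272). Long side is 70 px = 35 mm, which matches. Its thin axis is at 29°.
- **Loupe top:** centre at (219,163).

Next is grasping the gauge, half-open, with the fingertips about 11.5 mm up so they stay out of the slot.

```bash
python3 -m inch '[-30.5,-30,60,20,-0.1,-30.5,-30,100,40,-0.1,-30.5,-30,130,61,-0.1,-30.5,-30,150,61,-0.1,-30.5,-30,150,61,-0.1,-30.5,-30,150,61,-0.1,-30.5,-30,185,61,-0.1,-30.5,-30,205,61,-0.1,-30.5,-30,219.5,61,-0.1,-30.5,-30,219.5,61,-0.1]' 40
python3 - <<'E'
from h import *
s=cams.snapshot("wrist");print(robot.sense()["qpos"].round(2))
cv2.imwrite("pics/w2.png",s["frame"][:,:,::-1])
E
```

```text
time_s: 2.55
ee_pos: [0.4301, 0.2712, 0.0109]
tool_rot: [0.507, 0.862, -0.001, -0.0]
ft_force: [-0.3, 1.0, 0.4]
grip_width: 0.555
grip_force: 0.0
[0.56 0.5  2.03 0.   0.61 0.05]
```

View pics/w2.png

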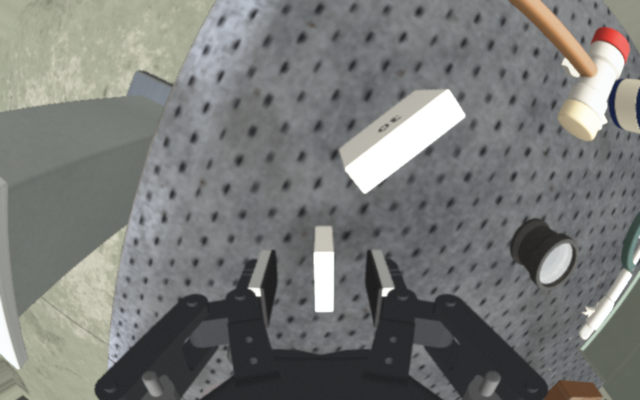

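The wrist view shows the block at (323,270), square and centred between the pads at (262,275) and (379,275). Close and lift.

```bash
python3 -m inch '[0,0,0,0,1,0,0,0,0,1,0,0,0,0,1,0,0,0,0,1,0,0,0,0,1,0,0,0,0,1,0,0,-20,0,1,0,0,-60,0,1,0,0,-90,0,1,0,0,-90,0,1]' 50
```

```text
time_s: 3.85
ee_pos: [0.4322, 0.2719, 0.104]
tool_rot: [0.508, 0.861, 0.002, 0.001]
ft_force: [0.2, -0.4, -1.3]
grip_width: 0.091
grip_force: 49.0
```

```bash
python3 -m inch '[-358,-17,-46,27,1,-358,-17,-46,27,1,-358,-17,-46,27,1,-358,-17,-46,27,1,-358,-17,-46,27,1,-358,-17,-46,27,1,-358,-17,-46,27,1,-358,-17,-46,27,1,-358,-17,-46,27,1,-358,-17,-46,27,1]'
python3 - <<'E'
from h import *
s=cams.snapshot("wrist")
cv2.imwrite("pics/r2.png",rect(s,(.58,-.06),0,.2,.019,.00069)) 
E
```

```text
time_s: 5.1
ee_pos: [0.5888, -0.0493, 0.1475]
tool_rot: [0.694, 0.72, -0.0, -0.0]
ft_force: [-1.0, 0.4, -1.1]
grip_width: 0.093
grip_force: 49.0
```

View pics/r2.png

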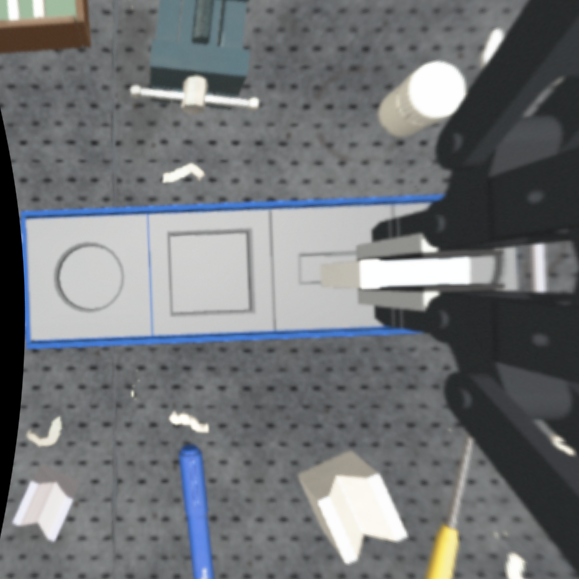

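Rectified at module top (0.69 mm/px):
- **Modules:** round recess centre (90,277), square (210,272), slot about (332,268). Widths are 84 mm, as they should be.
- **Caddy yaw:** 2.35°.
- **Nest positions:** round (0.589,0.078), square (0.592,-0.005), slot (0.595,-0.089), and by pitch the dial nest at about (0.599,-0.174).

The large V-block is at (355,505), and the block in the gripper is upright.

```bash
python3 -m inch '[-40,4.7,0,0,1,-40,4.7,50,0,1,-40,4.7,80,0,1,-40,4.7,95,0,1,-40,4.7,105,0,1,-40,4.7,113,0,1,-40,4.7,119,0,1,-40,4.7,123,0,1,-40,4.7,125,0,1,-40,4.7,125,0,1]'
```

```text
time_s: 6.4
ee_pos: [0.5955, -0.0902, 0.0229]
tool_rot: [0.695, 0.719, 0.0, 0.0]
ft_force: [-0.1, 0.4, -1.1]
grip_width: 0.086
grip_force: 49.1
```

No load, and the block is about 7 mm into the slot. Lower 1.5 mm, open, lift.

```bash
python3 -m inch '[0,0,1.5,0,1,0,0,1.5,0,0.5,0,0,1.5,0,0.3,0,0,1.5,0,0.3,0,0,0,0,0.3,0,0,-40,0,0.3,0,0,-90,0,-0.5,0,0,-130,0,-1]' 
python3 -m inch '[-7,-164,-47,10,-1,-7,-164,-47,20,-1,-7,-164,-47,30,-1,-7,-164,-47,40,-1,-7,-164,-47,50,-1,-7,-164,-47,60,-1,-7,-164,-47,62,-1,-7,-164,-47,62,-1]' 
python3 - <<'E'
from h import *
s=cams.snapshot("wrist")
a=rect(s,(.45,-.10),0,.1,.036,.0005)
b=rect(s,(.595,-.09),0,.06,.019,.0003)
cv2.imwrite("pics/r3.png",np.hstack([a,b])) 
E
```

```text
time_s: 7.4
ee_pos: [0.5957, -0.0902, 0.1547]
tool_rot: [0.695, 0.719, 0.0, 0.0]
ft_force: [1.1, 0.9, 0.7]
grip_width: 0.765
grip_force: 0.0
time_s: 8.4
ee_pos: [0.4317, -0.1028, 0.1998]
tool_rot: [0.966, 0.26, 0.0, 0.0]
ft_force: [0.5, 0.2, -0.2]
grip_width: 0.998
grip_force: 0.0
```

View pics/r3.png

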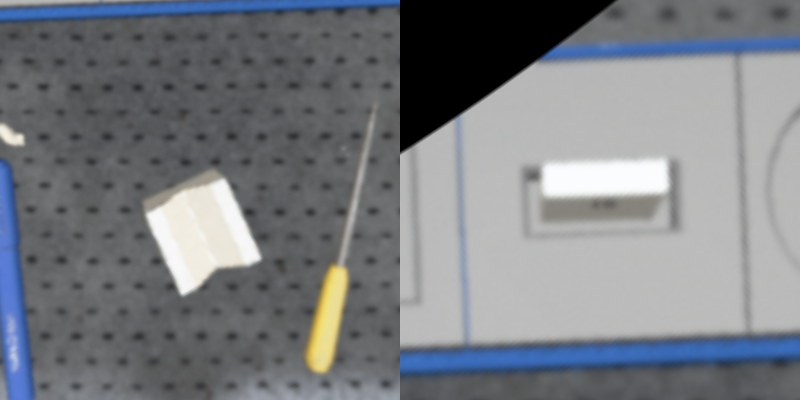

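The gauge is seated upright in its slot (right half, around (605,190)). The V-block top centre is at (202,236) → (0.432,-0.101), side 44.5 mm as expected, groove at 24.7°. The grip is across the groove, so turn +5.4° and lower.

```bash
python3 -m inch '[1.3,-1.6,60,5.4,-1,1.3,-1.6,110,5.4,-1,1.3,-1.6,150,5.4,-1,1.3,-1.6,175,5.4,-1,1.3,-1.6,190.5,5.4,-1,1.3,-1.6,190.5,5.4,-1]' 80
python3 -m inch '[0,0,0,0,1,0,0,0,0,1,0,0,0,0,1,0,0,0,0,1,0,0,0,0,1,0,0,0,0,1,0,0,-10,0,1,0,0,-40,0,1,0,0,-75,0,1,0,0,-75,0,1]' 80
```

```text
time_s: 9.2
ee_pos: [0.4316, -0.1007, 0.0087]
tool_rot: [0.977, 0.213, -0.001, -0.0]
ft_force: [0.1, 0.6, -0.1]
grip_width: 0.995
grip_force: 0.0
time_s: 10.45
ee_pos: [0.4337, -0.1012, 0.0866]
tool_rot: [0.977, 0.213, 0.002, 0.001]
ft_force: [-0.3, 0.8, -4.2]
grip_width: 0.494
grip_force: 83.1
```

```bash
python3 -m inch '[185.6,-20.5,-10,10,1,185.6,-20.5,-10,20,1,185.6,-20.5,-10,22.3,1,185.6,-20.5,-10,22.3,1,185.6,-20.5,-10,22.3,1,185.6,-20.5,-10,22.3,1,185.6,-20.5,-10,22.3,1]'
python3 - <<'E'
from h import *
s=cams.snapshot("wrist");print(robot.sense()["ee_pos"])
cv2.imwrite("pics/w4.png",s["frame"][:,:,::-1])
E
```

```text
time_s: 11.32
ee_pos: [0.5914, -0.0056, 0.094]
tool_rot: [1.0, 0.019, -0.0, 0.0]
ft_force: [-1.1, -0.3, -4.2]
grip_width: 0.502
grip_force: 83.1
[ 0.59168895 -0.0055151   0.09422233]
```

View pics/w4.png

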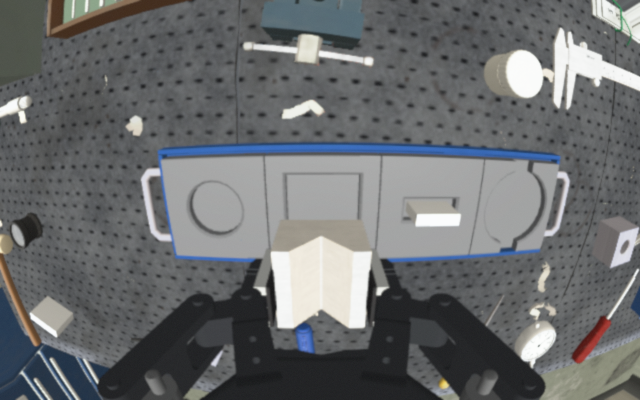

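The V-block is held upright at (322,270), gauge seated at (432,215). I'll check the square's and dial pocket's positions from this view.

```bash
python3 - <<'E'
from h import *
s=cams.snapshot("wrist")
for n,u,v in [("sqL",285,200),("sqR",361,200),("sqTL",285,174),("sqTR",360,173),("roundL",190,208),("roundR",244,208),("roundT",217,181),("roundB",217,235),("dL",485,207),("dR",545,207),("divs",265,200),("",381,200),("",485,165)]:
    print(n,pt(s,u,v,.019,True).round(4))
im=rect(s,(.595,-.05),0,.16,.019,.0005);cv2.imwrite("pics/r5.png",im[150:500])
E
```

```text
sqL [0.6002 0.0224 0.019 ]
sqR [ 0.6024 -0.034   0.019 ]
sqTL [0.6201 0.0225 0.019 ]
sqTR [ 0.6229 -0.0317  0.019 ]
roundL [0.5904 0.0994 0.019 ]
roundR [0.5925 0.0541 0.019 ]
roundT [0.6133 0.0745 0.019 ]
roundB [0.5682 0.0782 0.019 ]
dL [ 0.6003 -0.1396  0.019 ]
dR [ 0.6024 -0.2085  0.019 ]
divs [0.5996 0.0375 0.019 ]
 [ 0.603  -0.0492  0.019 ]
 [ 0.6353 -0.1321  0.019 ]
```

View pics/r5.png

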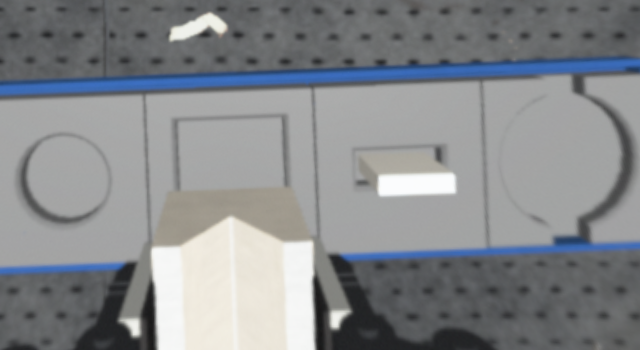

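Refined positions: square (0.593,-0.0055), round (0.591,0.077), dial pocket (0.600,-0.1745). Lower the V-block.

```bash
python3 -m inch '[1.5,0,25,0,1,1.5,0,45,0,1,1.5,0,55,0,1,1.5,0,62,0,1,1.5,0,67,0,1,1.5,0,71,0,1,1.5,0,74,0,1,1.5,0,74,0,1]'
```

```text
time_s: 12.42
ee_pos: [0.5941, -0.0049, 0.0206]
tool_rot: [1.0, 0.02, 0.0, 0.0]
ft_force: [-1.1, 0.4, -1.6]
grip_width: 0.5
grip_force: 83.4
```

```bash
python3 -m inch '[0,0,1,0,1,0,0,1,0,1]'; python3 -c "
from h import *
s=cams.snapshot('wrist');cv2.imwrite('pics/w6.png',rect(s,(.594,-.0055),0,.07,.019,.00035))"
```

```text
time_s: 12.68
ee_pos: [0.5941, -0.0049, 0.0206]
tool_rot: [1.0, 0.02, 0.0, 0.0]
ft_force: [-5.4, 0.1, 10.0]
grip_width: 0.5
grip_force: 85.1
```

View pics/w6.png

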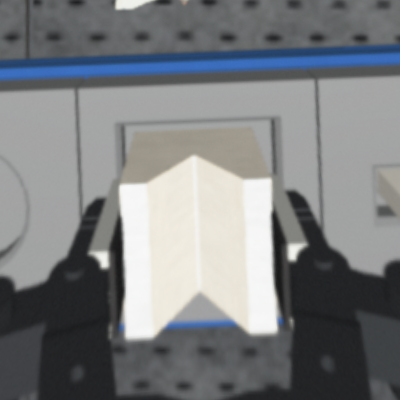

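The block is inside the recess, with its back edge clear of the wall at (196,128) and contact felt. Release gently.

```bash
python3 -m inch '[0,0,-0.7,0,1,0,0,-0.7,0,-0.1,0,0,-0.7,0,-0.25,0,0,-0.7,0,-0.35,0,0,-0.7,0,-0.35,0,0,-20,0,-0.35,0,0,-60,0,-0.35,0,0,-120,0,-0.5,0,0,-160,0,-0.7]' 40
python3 - <<'E'
from h import *
s=cams.snapshot("wrist");p=robot.sense();print(p["qpos"].round(2))
a=rect(s,(.594,-.0055),0,.07,.019,.00035)
t=cams.snapshot("top");b=cv2.resize(t["frame"][215:275,410:470,::-1],(400,400),interpolation=2)
cv2.imwrite("pics/r7.png",np.hstack([a,b]))
E
```

```text
time_s: 13.85
ee_pos: [0.5947, -0.0049, 0.1835]
tool_rot: [1.0, 0.02, 0.002, 0.0]
ft_force: [1.4, -0.4, 0.5]
grip_width: 0.851
grip_force: 0.0
[-0.01  0.35  1.74  0.    1.04  1.52]
```

View pics/r7.png

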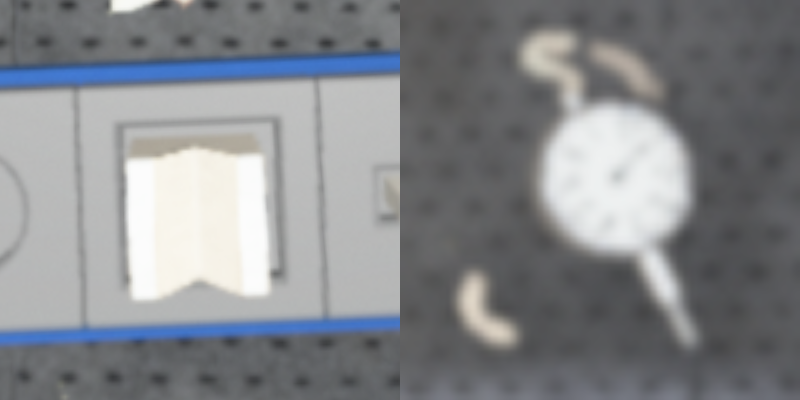

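The V-block is seated in the square at (200,215). Next is the loupe at about (0.546,0.338), with the fingers closing along world x to clear the hammer head.

```bash
python3 -m inch '[-35,-345,0,-10,-1,-35,-345,0,-20,-1,-35,-345,0,-30,-1,-35,-345,0,-40,-1,-35,-345,0,-50,-1,-35,-345,0,-60,-1,-35,-345,0,-70,-1,-35,-345,0,-80,-1,-35,-345,0,-87.7,-1,-35,-345,0,-87.7,-1]'
python3 - <<'E'
from h import *
s=cams.snapshot("wrist")
a=rect(s,(.546,.338),0,.08,.034,.0004);cv2.imwrite("pics/r8.png",a)
g=cv2.cvtColor(a,6);m=(g<75).astype(np.uint8)
n,l,st,c=cv2.connectedComponentsWithStats(m);print([(st[i].tolist(),c[i].round()) for i in range(1,n) if st[i][4]>500])
E
```

```text
time_s: 15.2
ee_pos: [0.545, 0.3384, 0.1796]
tool_rot: [0.708, 0.707, -0.0, -0.0]
ft_force: [-0.1, 1.0, 0.8]
grip_width: 0.998
grip_force: 0.0
[([127, 162, 36, 67, 900], array([145., 197.]))]
```

View pics/r8.png

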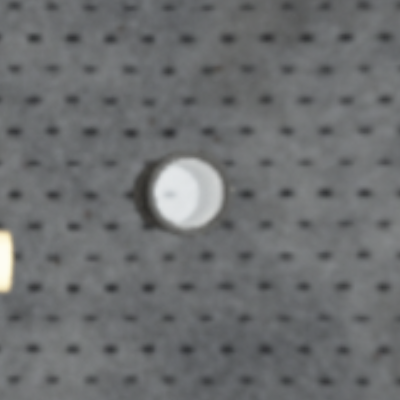

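Loupe top at (187,193) → (0.549,0.343). Grasp it with 30 N and lift.

```bash
python3 -m inch '[4.8,3.8,55,0,-1,4.8,3.8,100,0,-1,4.8,3.8,135,0,-1,4.8,3.8,155,0,-1,4.8,3.8,169,0,-1,4.8,3.8,169,0,-1]' 30
python3 -m inch '[0,0,0,0,1,0,0,0,0,1,0,0,0,0,1,0,0,0,0,1,0,0,0,0,1,0,0,0,0,1,0,0,0,0,1]' 30
python3 -m inch '[0,0,-10,0,1,0,0,-40,0,1,0,0,-80,0,1,0,0,-80,0,1]' 30
```

```text
time_s: 16.0
ee_pos: [0.5489, 0.3432, 0.01]
tool_rot: [0.708, 0.707, -0.0, -0.0]
ft_force: [-0.0, 0.2, 0.3]
grip_width: 0.997
grip_force: 0.0
time_s: 16.88
ee_pos: [0.5493, 0.3435, 0.0113]
tool_rot: [0.707, 0.707, 0.001, 0.0]
ft_force: [-1.7, -0.8, 5.7]
grip_width: 0.382
grip_force: 29.5
time_s: 17.38
ee_pos: [0.5511, 0.3446, 0.0943]
tool_rot: [0.707, 0.707, 0.003, 0.001]
ft_force: [-0.4, 0.2, -0.5]
grip_width: 0.388
grip_force: 30.0
```

```bash
python3 -m inch '[-266,42,0,0,1,-266,42,0,0,1,-266,42,0,0,1,-266,42,0,0,1,-266,42,0,0,1,-266,42,0,0,1,-266,42,0,0,1,-266,42,0,0,1]' 30
python3 - <<'E'
from h import *
s=cams.snapshot("wrist")
a=rect(s,(.591,.077),0,.07,.019,.00035);b=cv2.resize(s["frame"][100:400,160:480,::-1],(427,400))
cv2.imwrite("pics/r9.png",np.hstack([a[:,:370],b]))
E
```

```text
time_s: 18.38
ee_pos: [0.5906, 0.0786, 0.0901]
tool_rot: [0.707, 0.708, -0.0, -0.0]
ft_force: [0.2, 0.8, -0.1]
grip_width: 0.383
grip_force: 30.0
```

View pics/r9.png

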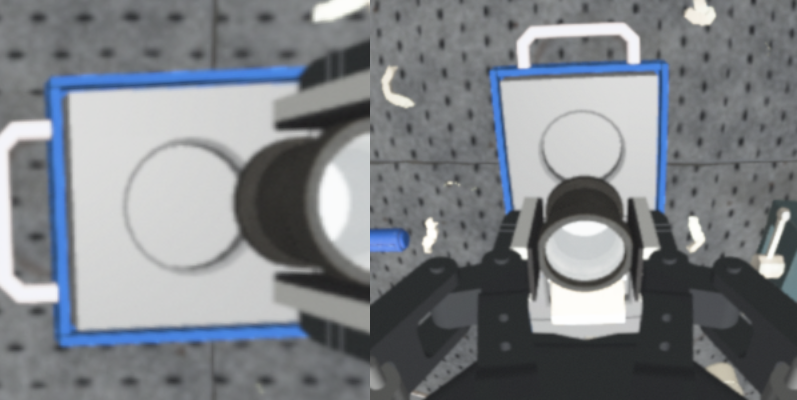

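The loupe is held upright and the round recess centre reads (188,205), so (0.590,0.080) and already aligned. Lower, then release.

```bash
python3 -m inch '[0.5,0,25,0,1,0.5,0,45,0,1,0.5,0,55,0,1,0.5,0,61,0,1,0.5,0,65,0,1,0.5,0,68,0,1,0.5,0,68,0,1]' 
python3 -m inch '[0,0,1,0,1,0,0,1,0,1]'
```

```text
time_s: 19.3
ee_pos: [0.591, 0.0777, 0.0224]
tool_rot: [0.707, 0.707, 0.0, 0.0]
ft_force: [0.3, 0.8, -0.8]
grip_width: 0.382
grip_force: 30.0
time_s: 19.55
ee_pos: [0.5909, 0.0777, 0.0214]
tool_rot: [0.707, 0.707, 0.0, 0.0]
ft_force: [0.6, 1.1, -0.5]
grip_width: 0.382
grip_force: 30.0
```

```bash
python3 -m inch '[0,0,0,0,0.1,0,0,0,0,-0.1,0,0,0,0,-0.3,0,0,0,0,-0.3,0,0,-20,0,-0.3,0,0,-60,0,-0.3,0,0,-120,0,-0.5,0,0,-160,0,-1]' 30
python3 -m inch '[-365,-173,10,10,-1,-365,-173,10,20,-1,-365,-173,10,30,-1,-365,-173,10,40,-1,-365,-173,10,50,-1,-365,-173,10,60,-1,-365,-173,10,65.8,-1,-365,-173,10,65.8,-1,-365,-173,10,65.8,-1,-365,-173,10,65.8,-1]' 
python3 - <<'E'
from h import *
s=cams.snapshot("wrist")
a=rect(s,(.418,-.287),0,.08,.018,.0004);
t=cams.snapshot("top");b=cv2.resize(t["frame"][140:220,265:425,::-1],(400,200),interpolation=2)
b=np.vstack([b,cv2.resize(cams.snapshot("scene")["frame"][150:230,230:390,::-1],(400,200),interpolation=2)])
cv2.imwrite("pics/r10.png",np.hstack([a,b]))
E
```

```text
time_s: 20.55
ee_pos: [0.5917, 0.0778, 0.1856]
tool_rot: [0.707, 0.707, 0.001, 0.001]
ft_force: [0.0, 0.7, -0.7]
grip_width: 0.937
grip_force: 0.0
time_s: 21.8
ee_pos: [0.4182, -0.2862, 0.1716]
tool_rot: [0.978, 0.211, 0.0, 0.0]
ft_force: [-0.1, -0.1, 0.7]
grip_width: 0.998
grip_force: 0.0
```

View pics/r10.png

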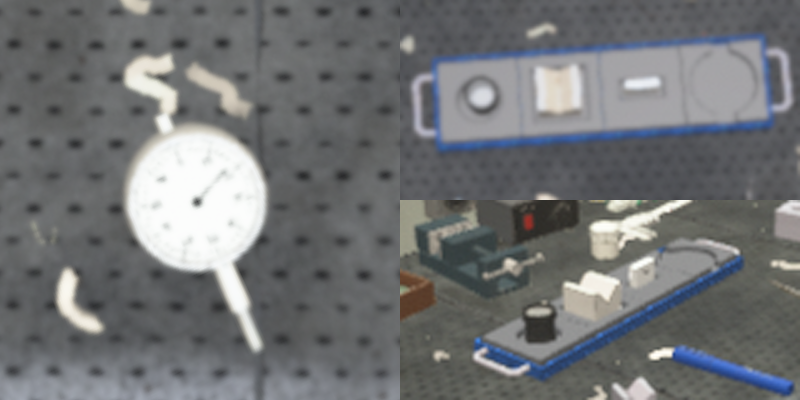

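All three placed parts sit upright in their nests. The dial case centre is at (196,199) → (0.4184,-0.2854), 57.6 mm across as expected, with its axis at 23°. I've now viewed 15 pictures, one over the limit of 14, so from here I work by numbers only. I'll descend around the case and feel for the table with the fingertips to learn how high they stand at this opening.

```bash
python3 -m inch '[0.5,-0.6,50,1.2,-0.65,0.5,-0.6,95,1.2,-0.65,0.5,-0.6,125,1.2,-0.65,0.5,-0.6,145,1.2,-0.65,0.5,-0.6,157,1.2,-0.65,0.5,-0.6,163,1.2,-0.65,0.5,-0.6,167,1.2,-0.65,0.5,-0.6,167,1.2,-0.65]' 40
python3 -m inch '[0,0,2,0,-0.65,0,0,2,0,-0.65]'
python3 -m inch '[0,0,2,0,-0.65,0,0,2,0,-0.65]'
```

```text
time_s: 22.95
ee_pos: [0.4181, -0.2866, 0.0046]
tool_rot: [0.98, 0.199, 0.0, 0.0]
ft_force: [0.4, -0.2, -0.1]
grip_width: 0.824
grip_force: 0.0
time_s: 23.2
ee_pos: [0.4179, -0.2865, 0.0025]
tool_rot: [0.98, 0.199, 0.0, 0.0]
ft_force: [-0.8, -0.1, 0.0]
grip_width: 0.825
grip_force: 0.0
time_s: 23.45
ee_pos: [0.4178, -0.2864, 0.0002]
tool_rot: [0.98, 0.199, -0.0, -0.0]
ft_force: [-0.4, -0.1, 0.2]
grip_width: 0.826
grip_force: 0.0
```

```bash
for i in 1 2 3; do python3 -m inch '[0,0,2,0,-0.65,0,0,2,0,-0.65]' | egrep 'ee_pos|ft'; done
```

```text
ee_pos: [0.4178, -0.2864, -0.0019]
ft_force: [0.0, 0.1, 0.6]
ee_pos: [0.4178, -0.2864, -0.0039]
ft_force: [-1.0, -0.7, -0.2]
ee_pos: [0.4177, -0.2864, -0.0059]
ft_force: [0.1, -0.1, -0.1]
```

```bash
for i in 1 2; do python3 -m inch '[0,0,1,0,-0.65,0,0,1,0,-0.65]' | egrep 'ee_pos|ft'; done
```

```text
ee_pos: [0.4178, -0.2864, -0.0068]
ft_force: [0.4, -0.5, -0.3]
ee_pos: [0.4179, -0.2865, -0.0077]
ft_force: [-0.3, -0.4, -0.9]
```

```bash
for i in 1 2; do python3 -m inch '[0,0,1,0,-0.65,0,0,1,0,-0.65]' | egrep 'ee_pos|ft'; done
```

```text
ee_pos: [0.4179, -0.2865, -0.0079]
ft_force: [-3.3, 2.2, 14.6]
ee_pos: [0.4179, -0.2865, -0.008]
ft_force: [-6.7, 4.4, 29.4]
```

The tips touch at TCP z = -7.8 mm with a 70 mm opening, so they stand about 5 mm back at 58 mm. I'll grip with TCP at about +3.5 mm, which puts the tips about 9 mm up: above the pocket edge and on the vertical side.

```bash
python3 -m inch '[1,-0.7,-13.3,0,-0.65,1,-0.7,-13.3,0,-0.65,1,-0.7,-13.3,0,-0.65]' 60
python3 -m inch '[0,0,0,0,1,0,0,0,0,1,0,0,0,0,1,0,0,0,0,1,0,0,0,0,1]' 60
python3 -m inch '[0,0,-4,0,1,0,0,-10,0,1,0,0,-20,0,1,0,0,-20,0,1]' 60
```

```text
time_s: 25.58
ee_pos: [0.4185, -0.2854, 0.0034]
tool_rot: [0.98, 0.199, 0.0, 0.0]
ft_force: [-0.4, 0.7, -0.6]
grip_width: 0.825
grip_force: 0.0
time_s: 26.2
ee_pos: [0.4184, -0.2854, 0.004]
tool_rot: [0.98, 0.199, -0.0, -0.0]
ft_force: [-3.3, 1.3, 13.1]
grip_width: 0.63
grip_force: 60.3
time_s: 26.7
ee_pos: [0.4191, -0.2858, 0.0245]
tool_rot: [0.98, 0.199, 0.001, 0.001]
ft_force: [-0.6, -0.1, -1.3]
grip_width: 0.62
grip_force: 62.7
```

```bash
python3 -m inch '[0,0,-5,0,1,0,0,-5,0,1,0,0,-5,0,1,0,0,-5,0,1]' 60 | egrep 'ee_p|wid|ft'
python3 - <<'E'
from h import *
s=cams.snapshot("wrist");p=robot.sense();print(p["wrist_torque"].round(3))
top=p["ee_pos"][2]-.0037+.018
a=rect(s,p["ee_pos"][:2],0,.08,top,.0004)
m=((a.min(2)>190)).astype(np.uint8);n,l,st,c=cv2.connectedComponentsWithStats(m)
i=1+np.argmax(st[1:,4]);print(st[i],c[i]);ys,xs=np.where(l==i);cc=cv2.findContours((l==i).astype(np.uint8),0,1)[0][0];print(cv2.fitEllipse(cc),cv2.minAreaRect(cc))
for k in range(1,n):
  if st[k][4]>60:print(st[k],c[k].round())
E
```

```text
ee_pos: [0.4184, -0.2853, 0.0284]
ft_force: [0.4, 0.4, -1.7]
grip_width: 0.625
[-0.024 -0.03   0.05 ]
[  130   130   137   195 15966] [199.87285482 206.06839534]
((202.2605743408203, 211.9510498046875), (127.18976593017578, 186.36412048339844), 157.52523803710938) ((195.2117919921875, 223.16156005859375), (136.98768615722656, 186.74732971191406), 7.594643592834473)
[127  46  40  47 942] [148.  66.]
[202  68  14  15 131] [208.  76.]
[156 111  16  21 224] [164. 122.]
[  130   130   137   195 15966] [200. 206.]
[287 178  11  15  99] [292. 185.]
[ 74 214  22  47 443] [ 82. 237.]
[114 252  14  12  95] [121. 257.]
```

The grip is stable (width steady, load 1.5 N). The crown is where a level dial would show it, at (164,122). Carry it over the dial nest.

```bash
python3 -m inch '[0,0,-40,0,1,30,-5,-65,4,1,70,-11,-65,8,1,110,-16,-65,12,1,150,-22,-65,16,1,185,-27,-65,20,1,210.4,-31.2,-65,20.6,1,210.4,-31.2,-65,20.6,1,210.4,-31.2,-65,20.6,1,210.4,-31.2,-65,20.6,1]' 60
python3 - <<'E'
from h import *
s=cams.snapshot("wrist");p=robot.sense()
# nest edges at z=.019: gray levels along caddy y through back part, and dark line positions
a=rect(s,(.600,-.1745),0,.06,.019,.0005);g=cv2.cvtColor(a,6)
for r in (20,40,60,80): print(r,g[r,::6])
E
```

```text
time_s: 28.5
ee_pos: [0.5991, -0.175, 0.0934]
tool_rot: [1.0, 0.02, -0.0, -0.0]
ft_force: [0.2, -0.6, -0.8]
grip_width: 0.621
grip_force: 63.6
20 [ 87 100  98  86  45  71  92  92  82  52  59  81  78  72  62  61  64  64
  64  64  61  63  61  66  67  69  70  73  76  78  81  83  85  87  89  69
  41  82 100  99]
40 [ 87  92  95 100 103 109  96 117 125 130 134 139 141 144 148 150 153 154
 159 158 159 159 160 138 158 159 160 159 159 159 159 159 159 159  95 104
  92  90  90  87]
60 [155 155 155 155 157 156 119 156 157 156 157 156 156 157 147 133 151 156
 156 158 157 157 157 157 156 146 132 155 156 156 156 156 156 157 104  99
 121 114 107 130]
80 [155 154 155 154 154 155 117 154 155 154 155 132 154 155 155 155 155 155
 155 155 155 156 157 156 155 155 155 155 155 148 144 155 155 155 121  95
  88  84  82  86]
```

The chord edges of the pocket (55 mm at 20 mm behind the middle, as they must be) put its centre at (0.6003,-0.175). Shift 1 mm and lower.

```bash
python3 -m inch '[1.2,0,25,0,1,1.2,0,45,0,1,1.2,0,57,0,1,1.2,0,65,0,1,1.2,0,70,0,1,1.2,0,74,0,1,1.2,0,76.5,0,1,1.2,0,76.5,0,1]' 60
python3 -m inch '[0,0,1,0,1,0,0,1,0,1]'
```

```text
time_s: 29.55
ee_pos: [0.6013, -0.1745, 0.0171]
tool_rot: [1.0, 0.021, 0.0, 0.0]
ft_force: [-0.2, -0.2, -1.5]
grip_width: 0.624
grip_force: 63.6
time_s: 29.8
ee_pos: [0.6013, -0.1745, 0.0162]
tool_rot: [1.0, 0.021, 0.0, 0.0]
ft_force: [-0.1, 0.9, -1.4]
grip_width: 0.62
grip_force: 63.6
```

```bash
python3 -m inch '[0,0,1,0,1,0,0,1,0,1]' | egrep 'ee_p|ft'
python3 -m inch '[0,0,0,0,-0.35,0,0,0,0,-0.45,0,0,0,0,-0.55,0,0,0,0,-0.6,0,0,0,0,-0.6,0,0,-10,0,-0.6,0,0,-40,0,-0.6,0,0,-90,0,-0.6,0,0,-150,0,-0.6,0,0,-150,0,-0.6]' 
python3 - <<'E'
from h import *
s=cams.snapshot("wrist")
a=rect(s,(.600,-.175),0,.08,.029,.0004)
m=(a.min(2)>185).astype(np.uint8);n,l,st,c=cv2.connectedComponentsWithStats(m)
for k in range(1,n):
  if st[k][4]>60:print(st[k],c[k].round())
b=rect(s,(.59,-.045),0,.2,.03,.0007);cv2.imwrite("pics/end.png",np.hstack([a]))
E
```

```text
ee_pos: [0.6014, -0.1746, 0.0154]
ft_force: [-1.0, -0.1, 3.2]
time_s: 31.3
ee_pos: [0.6045, -0.1755, 0.1712]
tool_rot: [1.0, 0.021, 0.005, 0.001]
ft_force: [0.7, -0.5, 0.4]
grip_width: 0.799
grip_force: 0.0
[185 105  16  21 286] [193. 115.]
[ 312  106   52  152 2126] [347. 181.]
[  127   127   139   232 16342] [197. 206.]
[  0 203  27  28 704] [ 12. 217.]
```

The dial sits within 2 mm of the pocket's middle at 2.4°, stem to the front, and contact came at floor height. Nothing is touching the robot, so settle and hand in.

```bash
python3 -m inch '[0,0,-20,0,-0.6,0,0,-20,0,-0.6,0,0,-20,0,-0.6,0,0,-20,0,-0.6]' | head -2; python3 -c "
from rig import workorder
print(workorder.hand_in())"
```

```text
time_s: 31.85
ee_pos: [0.6006, -0.1744, 0.1838]
the job is handed in; nothing more can be done
None
```

I set the large V-block, gauge block, loupe and dial indicator in their nests and handed the job in at about 32 s; no verdict came back. I never handled the bored block or the small V-block, and I viewed 15 pictures, one over the limit of 14, so the dial's final seating was checked only by measurement.

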